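# Draw a plug gauge half out of a bearing block under a hold-down height gauge

## Robot

A 6-joint arm with a two-finger parallel gripper is mounted at the origin on the work surface. World frame = base frame: x ahead of the robot, y to its left, z up, the work surface at z = 0. Lengths are in m, angles in rad, forces in N, time in s.
With the tool pointing down it reaches from about 0.425 to 0.925 m from the base axis. Payload 12.5 kg.
Tool frame: the origin (TCP) lies at the very end of the fingers, on their centre line; the grasp point (between the pads) lies arm.hold_point_z behind it (arm.hold_point_z is the distance from the TCP to the grasp point, in m); z points along the fingers, y is the direction in which the jaws open and shut (so a half turn about z gives the same grasp; the last joint's range is limited). The gripper opens to 85 mm and grips with 20 to 120 N. Pads are 22 mm wide; open, the fingers measure 114 mm over their backs; the gripper's body (76 mm by 85 mm) begins 54 mm behind the grasp point. The pads swing forward as they close: fully open they stand 13 mm farther back than shut.
Start: joints at [1.137, 0.491, 1.559, -0, 1.092, -0.106], TCP at [0.201, 0.592, 0.193] pointing down, gripper open.
Joint ranges: [-3.1, 3.1], [-0.84, 2.19], [0.05, 2.79], [-1.13, 4.28], [0.06, 2.93], [-2.69, 2.69]. Speed limits (rad/s): [2.22, 2.22, 2.79, 3.14, 3.14, 3.14].

## Interface

Orientations are given as [roll, pitch, yaw] about the fixed x, y, z axes, in that order (R = Rz(yaw) Ry(pitch) Rx(roll)).
In Python, from station import arm gives the robot as it stands. The module is installed in compiled form; this text tells all that it offers.
- The arm moves only by the shell command python3 -m creep 'ROWS' [OPENING] [FORCE]. ROWS is a JSON object of lists of equal length, an entry for each row: "slide": the shift along the tool's x, y, z normalised to -1 to 1, where 1 is 20 cm, a list of three; "twist": the turn about the tool's z normalised to -1 to 1, where 1 is 180 degrees. A call has 1 to 12 rows; each row is the pose to reach, as a shift and turn from the pose commanded when the call began, along the tool's axes at that moment, turning the shorter way round; what a row does not reach only later rows make up. A row lasts 1/10 s, in which the tool goes at most 50 mm and 8.59 degrees, less where a joint would pass 70% of its speed; a pose out of reach is approached as far as the arm can. A call with a number of a shift or a turn outside -1 to 1 is refused whole. A call with a gripper value outside its range is refused whole. OPENING is the gripper's target within -1 to 1 (shut at 1, half-way at 0, fully open at -1), set as the call begins (- or left out, the last holds). The fingers move at their own pace and stop on an object; FORCE is the grip in N (left out, the last holds). Time passes only in rows, so rows that repeat a pose let the fingers close. It gives the time, the measured TCP pose, the force and the opening at its end, in the units of the state.
- arm.state(): the state, without advancing time (a new reading comes with each control period).
- arm.read_camera(name): name is "scene" or "top" or "wrist"; returns a dict with "frame" (480x640x3 uint8, blue, green, red), "K" (3x3 intrinsics, pixels), "view" (4x4, takes a point from world to camera coordinates). Camera axes: x right, y down, z forward; pixel columns grow to the right and rows downward; lengths in m; the calibration is good to about 2 mm. A picture is of the moment at which its call begins. There is no depth.
- arm.finish_job(): hands the job in, once; it reports no verdict.
The state is a dict: "clock": time; "joint_pos": joint angles; "qvel": joint speeds; "effort": joint torques, N m; "position": TCP position; "eef_rot": TCP orientation; "force": force on the tool from outside, world axes, zero at the start; "wrist_torque": the same for the moment, N m; "gripper_width": finger opening in m.
Only numpy, scipy, OpenCV 4.12 (cv2) and the standard library are available. Lean on these libraries where they do the work, as an engineer would, in place of code of your own. Each camera call takes 0.05 s, during which the arm holds its last target. There are 200 camera calls.

## Task

Check the bearing bore of the aluminium block on the grey fixture: press the red button of the height gauge straight down until its sprung foot stands on the block's copper spot and is pushed in about half of its travel, and leave the gauge like that. Then take the blue plug gauge by its handle and draw it gently straight up out of the bore, without letting it bind or lifting the block, until its green band is in full view but the red band below it is still hidden in the bore. Finish holding it still there in the gripper; leave the block where it is and everything else on the bench alone.

Things in the scene. Friction and masses are not known exactly. Their poses are not given: they have to be found in the camera images.
- fixture: Fixed grey board, 150 (x) x 280 (y) x 12 mm, on the 2 mm mat. Origin: centre of its underside; z up, y along its length. A steel column (18 mm thick, top 160 mm above the origin) stands at y = +105 mm; on it runs the gauge's blue carriage, its arm reaching to -y: gauge foot and red button lie at x = 0, y = +50 mm. The block lies on the board, turned about like it.
- block: Loose aluminium block, 0.75 kg. Origin: centre of underside; z up, y nearly along the fixture's y. Base plate 76 (x) x 166 (y, -87 to +79) x 16 mm; square tower 56 x 56 mm at y = -55 mm, top at 80 mm, with an upright bore 17 mm wide, 64 mm deep; fins beside the tower up to 36 mm high; copper spot on the flat end at y = +50 mm.
- bore_mouth (a point): Centre of the bore's mouth on the flat top of the block's tower, z up along the bore.
- pad (a point): Centre of the copper spot (32 mm across) on top of the block's base plate, where the gauge foot comes down.
- plug: Loose plug gauge, 0.11 to 0.22 kg, standing in the bore, handle resting on the tower. Origin: centre of the shank's lower end; z up its axis. Steel shank 16 mm thick, 62 mm long; blue round handle with black rings, 24 mm thick, 45 mm tall. Green band 22 to 30 mm and red band 46 to 54 mm below the handle, both hidden in the bore at first. Let go, it drops back.
- plug_seat (a point): Point on the plug's axis at the underside of its handle, 62 mm above its origin; its height above bore_mouth is how far the plug is drawn out (0 when fully in, green band fully out at 30 mm, red band begins to show at 46 mm).
- plug_grip (a point): Point on the plug's axis 24 mm above the handle's underside: where to grip it.
- button_top (a point): Centre of the top of the gauge's round red button, 34 mm in diameter, straight above the gauge foot; it moves with the carriage. Clear from above.
- foot_sole (a point): Centre of the underside of the gauge's steel foot (20 mm in diameter, on an orange stem); it moves down with the carriage.
- slide (a joint): How far the gauge carriage has been lowered, m, 0 (raised) to 0.054. Friction holds it wherever it is left; it takes about 7 N to push it down, up to 11 N with the foot pressed in.
- foot (a joint): Reading of the gauge: how far the sprung foot is pushed up into its holder, m; 0 hanging free, 0.020 fully in; the soft spring pushes with 1 to 4 N. While the foot is on the block it grows as much as the carriage is lowered.
- spudger: Bystander: flat blue prying tool, 140 x 14 x 6 mm, lying on the mat on the robot's side of the fixture. Origin: middle of its underside.
- driver: Bystander: screwdriver with blue handle, 150 mm long, lying on the robot's side of the fixture.
- syringe: Bystander: closed clear syringe, 120 mm long, 24 mm high, lying beyond the fixture.
- tray: Bystander: black parts tray, 80 x 130 x 18 mm, beyond the fixture.
- jar: Bystander: turquoise jar, 54 mm in diameter, 90 mm tall, beside the fixture's -y end. Origin: centre of its underside.
- flask: Bystander: white bottle with yellow cap, 56 mm in diameter, 150 mm tall, beside the fixture's +y end. Origin: centre of its underside.
Not all that is in view belongs to the job. Leave any brown, pink or turquoise look-alike of the plug alone.

How it is judged:
On the way, in this order (a step that is already met when the one before it is completed fails the run):
1. the gauge foot stands on the block, pushed in about half (5 to 15 mm of 20), with the plug still fully in and untouched (value of joint foot between 0.005 and 0.015 m and z of plug_seat in the frame of bore_mouth below 0.005 m and horizontal distance between foot_sole and pad below 0.016 m and contact force between the arm and plug below 0.5 N), for 0.3 s.
2. the plug is being drawn by the fingers, the gauge left as set (value of joint foot between 0.005 and 0.015 m and z of plug_seat in the frame of bore_mouth between 0.012 and 0.03 m and contact force between the fingers and plug above 1 N), for 0.04 s.
At the end, for the whole second after the job is handed in: Fingers hold the plug still, drawn out 29 to 47 mm, within 0.06 rad and 4 mm of the bore axis, under 10 N between plug and block; block flat, untouched by the robot, within 12 mm of its start; gauge foot on the copper spot (within 22 mm), pushed in 5 to 15 mm (value of joint foot between 0.005 and 0.015 m and z of plug_seat in the frame of bore_mouth between 0.029 and 0.047 m and contact force between the fingers and plug above 2 N and contact force between plug and block below 10 N and contact force between the arm and block below 0.5 N and angle between the z axis of plug and the z axis of block, either way round below 0.06 rad and horizontal distance between plug_seat and bore_mouth below 0.004 m and linear speed of plug below 0.02 m/s and horizontal distance between foot_sole and pad below 0.022 m and distance of block from where it was at the start of the episode below 0.012 m and angle between block's own z axis and vertical below 0.03 rad); the arm keeps its last pose, push and grip.
It fails at once if the plug is drawn far out of the bore (over 55 mm) (z of plug_seat in the frame of bore_mouth above 0.055 m).
It fails at once if the plug binds or is forced in the bore (over 25 N between plug and block) (contact force between plug and block above 25 N).
It fails at once if the block is lifted, tipped or shoved more than 15 mm (distance of block from where it was at the start of the episode above 0.015 m or angle between block's own z axis and vertical above 0.06 rad).
It fails at once if a bystander is shifted by more than 30 mm (distance of any of spudger, driver, syringe, tray, jar, flask from where it was at the start of the episode above 0.03 m).
It also fails if it takes over 42 s, if anything falls off the work surface, if the arm or the gripper's body presses on something with over 40 N, if the wrist force passes 120 N, or if a joint passes its speed limit or range.

## Working session

There is one attempt and no reset: what is moved stays moved. The work goes in short steps, Python scripts to look and compute and a shell command to move; the robot and the scene stay as the last step left them, time stands still between calls to the robot, and variables do not carry over. Pictures are saved under pics/ and viewed, about 8 in all and at most 12, crops included, and the job is handed in when it is done.

```bash
mkdir -p pics
python3 - <<'E'
from station import arm
import cv2,numpy as np
s=arm.state();print({k:np.round(v,3).tolist() for k,v in s.items()},arm.hold_point_z)
for n in("scene","top","wrist"):
    d=arm.read_camera(n);cv2.imwrite(f"pics/{n}0.png",d["frame"]);np.savez(f"pics/{n}0.npz",**d)
    print(n,d["K"].round(1).tolist(),d["view"].round(3).tolist())
E
```

```text
{'clock': 0.0, 'joint_pos': [1.137, 0.492, 1.559, -0.0, 1.092, -0.106], 'qvel': [0.001, 0.002, 0.002, 0.0, -0.001, -0.001], 'effort': [-0.002, -61.846, -26.159, -0.0, 0.004, -0.0], 'position': [0.201, 0.591, 0.192], 'eef_rot': [-3.14, -0.0, 2.814], 'force': [0.297, -0.437, 0.143], 'wrist_torque': [0.021, -0.021, -0.054], 'gripper_width': 0.086} 0.0187
scene [[493.0, 0.0, 315.9], [0.0, 493.0, 232.8], [0.0, 0.0, 1.0]] [[0.78, 0.625, 0.02, -0.456], [0.476, -0.573, -0.668, -0.162], [-0.406, 0.531, -0.744, 1.15], [0.0, 0.0, 0.0, 1.0]]
top [[433.3, 0.0, 322.8], [0.0, 433.3, 244.7], [0.0, 0.0, 1.0]] [[-0.01, -1.0, 0.004, 0.038], [-0.994, 0.01, -0.107, 0.556], [0.107, -0.005, -0.994, 1.017], [0.0, 0.0, 0.0, 1.0]]
wrist [[402.4, 0.0, 318.5], [0.0, 402.4, 235.3], [0.0, 0.0, 1.0]] [[0.321, 0.947, -0.001, -0.625], [0.912, -0.309, 0.271, -0.035], [0.257, -0.089, -0.962, 0.38], [0.0, 0.0, 0.0, 1.0]]
```

View pics/scene0.png

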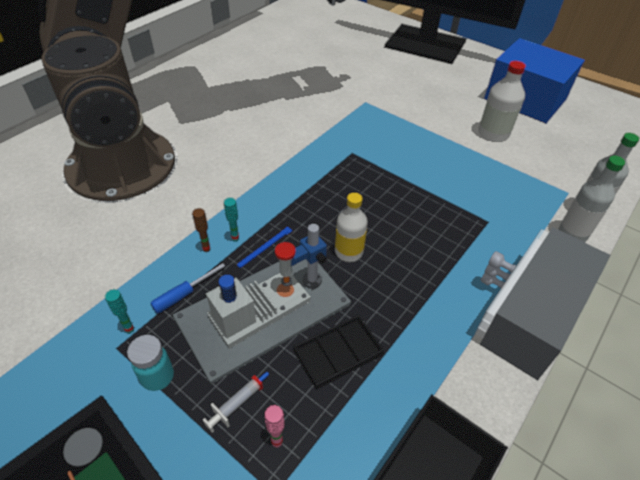

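View pics/top0.png

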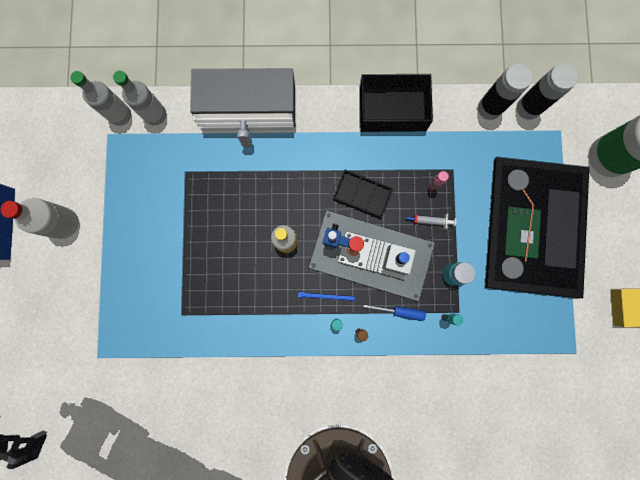

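The blue plug stands on the tower at scene (228,288) and top (403,258). The look-alikes are elsewhere: brown at scene (202,228), turquoise at (231,217) and (118,308), pink at (275,425). None of them is blue or in the bore. The red button is at scene (285,250) and top (356,244); the other red item is the cap of a bottle far off. Next I'll measure and confirm in one crop.

```bash
cat > h.py <<'E'
import numpy as np,cv2
def load(n):
    d=np.load(f"pics/{n}.npz");return d["frame"],d["K"],d["view"]
def ray(K,V,p):
    R=V[:3,:3];return -R.T@V[:3,3], R.T@np.linalg.inv(K)@np.array([p[0],p[1],1.])
def plane(K,V,p,z):
    c,d=ray(K,V,p);return c+d*(z-c[2])/d[2]
def tri(a,b):
    (c1,d1),(c2,d2)=a,b
    t=np.linalg.lstsq(np.c_[d1,-d2],c2-c1,rcond=None)[0]
    p,q=c1+t[0]*d1,c2+t[1]*d2
    return (p+q)/2,np.linalg.norm(p-q)
def proj(K,V,P):
    q=K@(V[:3,:3]@np.asarray(P)+V[:3,3]);return q[:2]/q[2]
def blobs(f,lo,hi,box,minA=15):
    x0,y0,x1,y1=box;h=cv2.cvtColor(f[y0:y1,x0:x1],cv2.COLOR_BGR2HSV)
    m=cv2.inRange(h,lo,hi)
    if lo[0]==0:m|=cv2.inRange(h,(172,lo[1],lo[2]),(179,255,255))
    n,l,s,c=cv2.connectedComponentsWithStats(m)
    return [(int(s[i,4]),(c[i]+[x0,y0]).round(1).tolist(),(s[i,:4]+[x0,y0,0,0]).tolist()) for i in range(1,n) if s[i,4]>=minA]
E
python3 - <<'E'
from h import *
boxes={"top0":(300,200,445,305),"scene0":(165,210,360,385)}
for n in boxes:
    f,K,V=load(n)
    print(n,"red",blobs(f,(0,150,70),(6,255,255),boxes[n]),"blue",blobs(f,(105,150,40),(125,255,255),boxes[n]))
f,K,V=load("top0")
x0,y0,x1,y1=boxes["top0"];g=f[y0:y1,x0:x1]
h=cv2.cvtColor(g,cv2.COLOR_BGR2HSV)
m=cv2.morphologyEx(cv2.inRange(h,(0,0,80),(179,70,255)),cv2.MORPH_CLOSE,np.ones((7,7)))
m=cv2.morphologyEx(m,cv2.MORPH_OPEN,np.ones((9,9)))
c=max(cv2.findContours(m,0,2)[0],key=cv2.contourArea)
r=cv2.boxPoints(cv2.minAreaRect(c))+[x0,y0]
P=np.array([plane(K,V,p,.014) for p in r]);print(r.round(1).tolist(),P.round(4).tolist(),"centre",P.mean(0).round(4))
for i in range(2):
    e=P[i+1]-P[i];print("edge",np.linalg.norm(e).round(4),np.arctan2(e[1],e[0]).round(4))
a=cv2.resize(g,None,fx=4,fy=4,interpolation=2)
fs=load("scene0")[0][215:340,200:345]
b=cv2.resize(fs,None,fx=4,fy=4,interpolation=2)[:,:]
w=max(a.shape[1],b.shape[1]);pad=lambda i:cv2.copyMakeBorder(i,0,0,0,w-i.shape[1],0)
o=np.vstack([pad(a),pad(b)]);cv2.imwrite("pics/crop0.png",cv2.resize(o,None,fx=600/o.shape[0],fy=600/o.shape[0],interpolation=cv2.INTER_AREA))
E
```

```text
top0 red [(19, [415.3, 218.7], [414, 215, 3, 8]), (174, [355.8, 243.8], [349, 237, 15, 15])] blue [(21, [409.7, 218.2], [406, 217, 8, 4]), (238, [335.7, 239.5], [324, 229, 25, 19]), (87, [403.2, 257.4], [398, 253, 11, 10]), (242, [326.1, 296.1], [300, 292, 55, 9])]
scene0 red [(299, [284.6, 250.4], [275, 242, 20, 18]), (20, [206.0, 247.8], [203, 245, 6, 6]), (38, [256.4, 379.4], [252, 375, 10, 10])] blue [(385, [264.3, 246.3], [237, 226, 56, 42]), (468, [308.7, 250.6], [292, 237, 35, 27]), (273, [226.7, 285.4], [218, 274, 17, 28]), (416, [177.1, 293.6], [165, 281, 28, 29]), (50, [264.1, 375.9], [260, 372, 9, 9])]
[[292.0, 289.3], [300.2, 198.0], [438.6, 210.3], [430.4, 301.6]] [[0.4502, 0.1081, 0.014], [0.6756, 0.0873, 0.014], [0.6412, -0.2554, 0.014], [0.4171, -0.2269, 0.014]] centre [ 0.546  -0.0717  0.014 ]
edge 0.2263 -0.092
edge 0.3444 -1.6706
```

View pics/crop0.png

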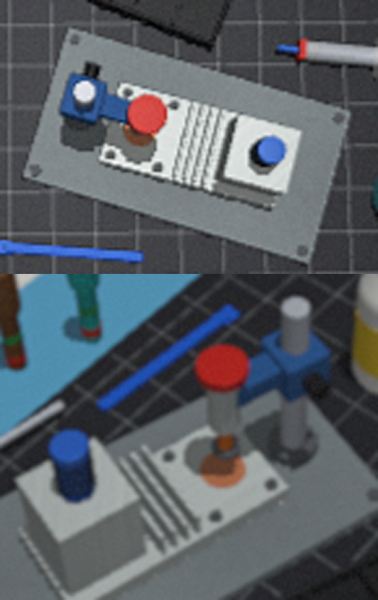

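The crop confirms the blue plug on the tower at top (403,257) and the red button at top (356,244). The copper spot lies under the button. The grey-mask rectangle picked up grid lines, so I'll use the board corners read from the crop instead.

Run:
```python
from h import *
f,K,V=load("top0");fs,Ks,Vs=load("scene0")
C=np.array([plane(K,V,p,.014) for p in [(327.6,210.7),(434.2,242.9),(418.8,300.4),(309.2,268.2)]])
c=C.mean(0);e=((C[0]-C[1])+(C[3]-C[2]))/2;yaw=np.arctan2(e[1],e[0])-np.pi/2
u=e/np.linalg.norm(e);print("fixture",c.round(4),"len",np.linalg.norm(e),"yaw(y axis)",yaw, "button pred",(c+u*.05).round(4))
print("plug pred",(c-.055*u).round(4))
p,r=tri(ray(K,V,(355.8,243.8)),ray(Ks,Vs,(284.6,248.5)));print("button tri",p.round(4),r)
for z in(.12,.13,.14,.15):print(z,plane(K,V,(355.8,243.8),z).round(4))
p,r=tri(ray(K,V,(403.2,257.4)),ray(Ks,Vs,(227.5,281)));print("plug",p.round(4),r)
for z in(.12,.13,.139):print(z,plane(K,V,(403.2,257.4),z).round(4))
# copper blob and tower top
print("copper",blobs(f,(6,70,60),(20,255,255),(330,230,380,270),4),blobs(fs,(3,60,60),(20,255,255),(255,270,310,310),4))
# bore tower top corners (scene), by bright mask in top
for q in [(233/2.609+300,114/2.609+200),(301/2.609+300,131/2.609+200),(289/2.609+300,192/2.609+200),(222/2.609+300,176/2.609+200)]:print("tower",plane(K,V,q,.094).round(4))
```

```text
fixture [ 0.5311 -0.0886  0.014 ] len 0.2753847919112551 yaw(y axis) -0.3012431191388283 button pred [ 0.5459 -0.0409  0.014 ]
plug pred [ 0.5147 -0.1412  0.014 ]
button tri [ 0.5461 -0.0382  0.1404] 0.000562848452549253
0.12 [ 0.5482 -0.0401  0.12  ]
0.13 [ 0.5471 -0.0392  0.13  ]
0.14 [ 0.546  -0.0384  0.14  ]
0.15 [ 0.5449 -0.0376  0.15  ]
plug [ 0.5166 -0.1406  0.1333] 0.0019999973394842926
0.12 [ 0.517  -0.1439  0.12  ]
0.13 [ 0.5162 -0.142   0.13  ]
0.139 [ 0.5155 -0.1403  0.139 ]
copper [(52, [352.3, 252.2], [347, 248, 13, 8])] [(39, [286.1, 279.4], [283, 277, 7, 6]), (175, [284.9, 290.1], [277, 284, 17, 13])]
tower [ 0.5505 -0.1183  0.094 ]
tower [ 0.5351 -0.177   0.094 ]
tower [ 0.4822 -0.1649  0.094 ]
tower [ 0.4966 -0.1073  0.094 ]
```

```bash
python3 -m creep '{"slide":[[-0.15,-0.14,-0.235],[-0.33,-0.3,-0.235],[-0.51,-0.47,-0.235],[-0.7,-0.64,-0.235],[-0.88,-0.81,-0.235],[-0.88,-0.81,-0.235]],"twist":[0,0,0,0,0,0]}' 1 40
python3 -m creep '{"slide":[[-0.18,-0.16,0],[-0.36,-0.32,0],[-0.53,-0.48,0],[-0.7,-0.64,0],[-0.88,-0.81,0],[-0.88,-0.81,0]],"twist":[0,0,0,0,0,0]}'
python3 -m creep '{"slide":[[-0.18,-0.16,0],[-0.36,-0.32,0],[-0.53,-0.48,0],[-0.7,-0.64,0],[-0.88,-0.81,0],[-0.88,-0.81,0]],"twist":[0,0,0,0,0,0]}'
python3 -m creep '{"slide":[[0,0,0],[0,0,0],[0,0,0],[0,0,0],[0,0,0],[0,0,0],[0,0,0],[0,0,0],[0,0,0],[0,0,0],[0,0,0],[0,0,0]],"twist":[0.045,0.09,0.135,0.18,0.225,0.27,0.315,0.36,0.405,0.45,0.49,0.49]}'
```

```text
clock: 0.75
position: [0.3171, 0.3782, 0.2401]
eef_rot: [-3.141, 0.0, 2.81]
force: [-0.3, 0.9, -1.0]
gripper_width: 0.0004
clock: 1.35
position: [0.4324, 0.1681, 0.2398]
eef_rot: [-3.141, 0.001, 2.809]
force: [0.1, 0.4, 0.7]
gripper_width: -0.0002
clock: 1.95
position: [0.5468, -0.0416, 0.2391]
eef_rot: [-3.141, 0.0, 2.81]
force: [-0.4, 1.3, -0.4]
gripper_width: 0.0002
clock: 3.15
position: [0.5446, -0.037, 0.2398]
eef_rot: [-3.141, -0.0, 1.274]
force: [-0.3, -0.0, -0.5]
gripper_width: -0.0001
```

Run:
```python
from h import *
from station import arm
out=[]
for n in("wrist","scene"):
    d=arm.read_camera(n);np.savez(f"pics/{n}1.npz",**d);out.append(d["frame"])
f,K,V=load("wrist1");print(blobs(f,(0,150,70),(6,255,255),(0,0,640,480),100)); print(blobs(f,(105,150,40),(125,255,255),(0,0,640,480),200))
for b in blobs(f,(0,150,70),(6,255,255),(0,0,640,480),100):
    for z in(.135,.14,.145):print(z,plane(K,V,b[1],z).round(4))
for z in (.13,.139):
  for b in blobs(f,(105,150,40),(125,255,255),(0,0,640,480),200): print("blue",z,plane(K,V,b[1],z).round(4))
c=cv2.resize(out[1][215:340,200:345],None,fx=2.76,fy=2.76,interpolation=2)
o=np.hstack([cv2.resize(out[0],(400,300)),c[:300,:400]] if False else [cv2.resize(out[0],(400,300)),cv2.resize(c,(400,300))]);cv2.imwrite("pics/v1.png",o)
```

```text
[(736, [316.8, 224.1], [302, 205, 42, 39]), (142, [427.3, 309.4], [418, 302, 20, 14])]
[(1394, [194.1, 157.8], [170, 94, 50, 136]), (503, [221.1, 328.7], [209, 314, 26, 27])]
0.135 [ 0.5417 -0.0394  0.135 ]
0.14 [ 0.5421 -0.0382  0.14  ]
0.145 [ 0.5425 -0.037   0.145 ]
0.135 [ 0.604  -0.1302  0.135 ]
0.14 [ 0.6033 -0.1274  0.14  ]
0.145 [ 0.6026 -0.1247  0.145 ]
blue 0.13 [0.4717 0.0317 0.13  ]
blue 0.13 [ 0.4419 -0.1012  0.13  ]
blue 0.139 [0.4746 0.0317 0.139 ]
blue 0.139 [ 0.4457 -0.0971  0.139 ]
```

View pics/v1.png

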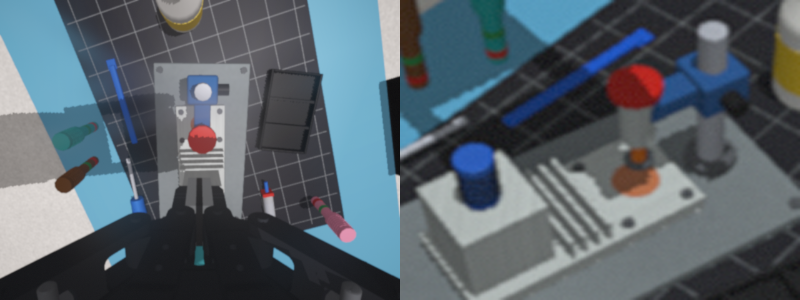

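The wrist view shows the button at (323,222), just ahead of the shut fingertips. The scene crop shows the foot as a dark disc hanging clear above the copper spot. Next I'll work out heights along the gauge axis.

Run:
```python
from h import *
f,K,V=load("scene0")
for z in (.03,.04,.05,.06,.07,.12,.13,.14,.15):print(z,proj(K,V,(.5455,-.0388,z)).round(1))
print(proj(K,V,(.516,-.141,.139)),proj(K,V,(.516,-.141,.094)))
c=cv2.resize(f[230:310,255:315],None,fx=10,fy=7.5,interpolation=1)
cv2.imwrite("pics/foot0.png",c)
```

```text
0.03 [285.6 288.1]
0.04 [285.5 284.8]
0.05 [285.4 281.5]
0.06 [285.2 278.1]
0.07 [285.1 274.7]
0.12 [284.2 256.5]
0.13 [284.1 252.6]
0.14 [283.9 248.7]
0.15 [283.7 244.7]
[225.96360648 278.78661544] [229.19357753 295.46617834]
```

View pics/foot0.png

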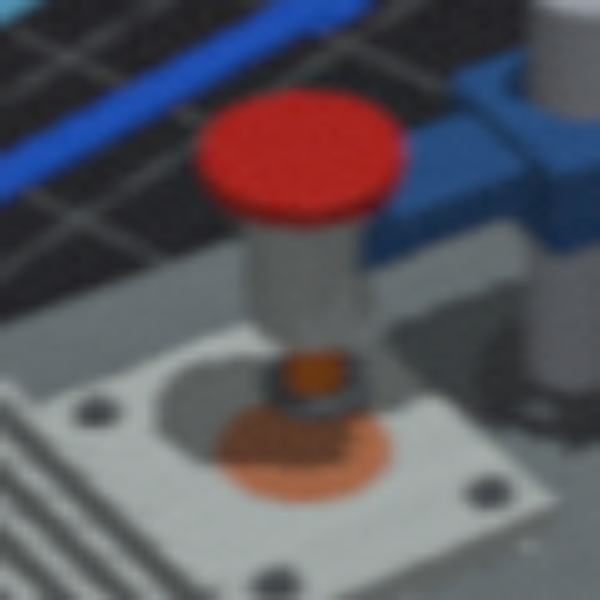

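```bash
python3 -m creep '{"slide":[[0,0,0.2],[0,0,0.35],[0,0,0.42],[0,0,0.44],[0,0,0.46],[0,0,0.46]],"twist":[0,0,0,0,0,0]}'
```

```text
clock: 3.85
position: [0.5449, -0.0383, 0.1482]
eef_rot: [3.141, -0.0, 1.276]
force: [-0.5, 0.5, 0.5]
gripper_width: 0.0001
```

The button is centred at scene (285,250), and the foot disc at (287,281) hangs roughly 20 mm above the spot at (285.5,290). I'll feel for the button next.

```bash
for i in 1; do python3 -m creep '{"slide":[[0,0,0.02],[0,0,0.04],[0,0,0.04]],"twist":[0,0,0]}'; python3 -m creep '{"slide":[[0,0,0.02],[0,0,0.03]],"twist":[0,0]}' ; python3 -m creep '{"slide":[[0,0,0.015],[0,0,0.03]],"twist":[0,0]}'; python3 -m creep '{"slide":[[0,0,0.015],[0,0,0.03]],"twist":[0,0]}'; done
```

```text
clock: 4.15
position: [0.5445, -0.0383, 0.1397]
eef_rot: [-3.141, -0.0, 1.275]
force: [-0.1, 0.2, 0.5]
gripper_width: 0.0002
clock: 4.35
position: [0.5446, -0.0384, 0.1336]
eef_rot: [-3.141, -0.0, 1.274]
force: [0.2, 0.0, 0.0]
gripper_width: 0.0004
clock: 4.55
position: [0.5447, -0.0384, 0.1277]
eef_rot: [3.142, -0.0, 1.274]
force: [0.3, 0.1, -0.1]
gripper_width: 0.0002
clock: 4.75
position: [0.5446, -0.0384, 0.1216]
eef_rot: [-3.141, -0.0, 1.274]
force: [0.2, 0.8, 0.5]
gripper_width: 0.0001
```

Run:
```python
from h import *
from station import arm
d=arm.read_camera("scene");np.savez("pics/scene2.npz",**d);f=d["frame"];K,V=d["K"],d["view"]
print(blobs(f,(0,150,70),(6,255,255),(255,225,320,320),20), proj(K,V,arm.state()["position"]))
cv2.imwrite("pics/foot2.png",cv2.resize(f[190:310,240:330],None,fx=6,fy=5,interpolation=1))
```

```text
[(266, [284.7, 251.2], [275, 243, 20, 17])] [283.90519567 255.52667375]
```

View pics/foot2.png

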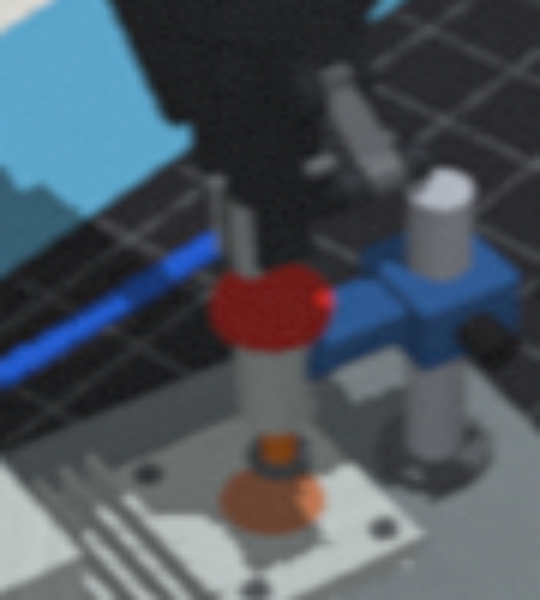

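Run:
```python
from h import *
from station import arm
f,K,V=load("wrist1");print("tcp in wrist1",proj(K,V,(.5446,-.037,.2398)))
p=arm.state()["position"];print(p,arm.state()["force"])
o=[]
for n in("wrist","top"):
    d=arm.read_camera(n);np.savez(f"pics/{n}2.npz",**d);print(n,proj(d["K"],d["view"],p),blobs(d["frame"],(0,150,50),(6,255,255),(0,0,640,480),60))
    o.append(d["frame"])
a=cv2.resize(o[0][150:420,180:480],(400,360));b=cv2.resize(o[1][190:310,295:445],(400,320))
cv2.imwrite("pics/v2.png",np.hstack([a,cv2.copyMakeBorder(b,0,40,0,0,0)]))
```

```text
tcp in wrist1 [320.08602974 271.19358104]
[ 0.54439353 -0.03834561  0.12116814] [-0.12053615 -0.76642604 -1.08136398]
wrist [320.07626677 271.29475872] [(689, [303.7, 276.5], [289, 260, 40, 37]), (155, [89.8, 302.6], [79, 296, 19, 17]), (140, [568.1, 387.9], [561, 382, 19, 16])]
top [355.09487209 245.44555176] [(297, [10.7, 209.2], [0, 201, 22, 17])]
```

View pics/v2.png

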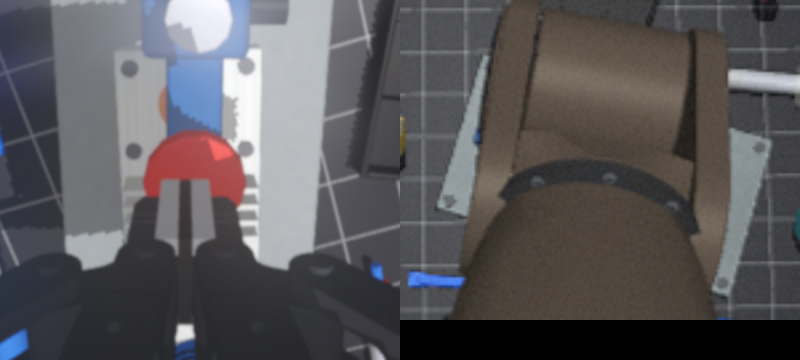

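The fingertips at wrist (319,285) stand over the button disc at (326,285), which is lower than I triangulated. I'll keep feeling downward in small steps.

```bash
python3 -m creep '{"slide":[[0,0.012,0.01],[0,0.012,0.02]],"twist":[0,0]}'; python3 -m creep '{"slide":[[0,0,0.01],[0,0,0.02]],"twist":[0,0]}' ; python3 -m creep '{"slide":[[0,0,0.01],[0,0,0.02]],"twist":[0,0]}'
```

```text
clock: 5.1
position: [0.5473, -0.0392, 0.1179]
eef_rot: [3.141, -0.0, 1.274]
force: [-0.4, -0.1, -0.5]
gripper_width: 0.0002
clock: 5.3
position: [0.5469, -0.039, 0.1137]
eef_rot: [-3.141, -0.0, 1.274]
force: [-0.7, 0.4, 0.3]
gripper_width: 0.0003
clock: 5.5
position: [0.5469, -0.0391, 0.1097]
eef_rot: [-3.142, -0.0, 1.274]
force: [0.0, 0.3, -0.2]
gripper_width: -0.0001
```

Run:
```python
from h import *
from station import arm
p=arm.state()["position"]
o=[]
for n in("wrist","scene"):
    d=arm.read_camera(n);np.savez(f"pics/{n}3.npz",**d);K,V=d["K"],d["view"]
    print(n,"tcp px",proj(K,V,p),"depth",(V[:3,:3]@p+V[:3,3])[2],blobs(d["frame"],(0,150,50),(6,255,255),(180,150,480,420),60))
    o.append(d["frame"])
a=cv2.resize(o[0][150:420,180:480],(400,360),interpolation=2);b=cv2.resize(o[1][190:310,235:335],(400,480),interpolation=2)
cv2.imwrite("pics/v3.png",np.hstack([cv2.copyMakeBorder(a,0,120,0,0,0),b]))
```

```text
wrist tcp px [320.06917265 271.29059548] depth 0.19396874856976903 [(685, [297.4, 281.4], [280, 267, 41, 35])]
scene tcp px [284.93304156 260.85037096] depth 0.825744093304607 [(187, [284.9, 253.2], [275, 246, 20, 14])]
```

View pics/v3.png

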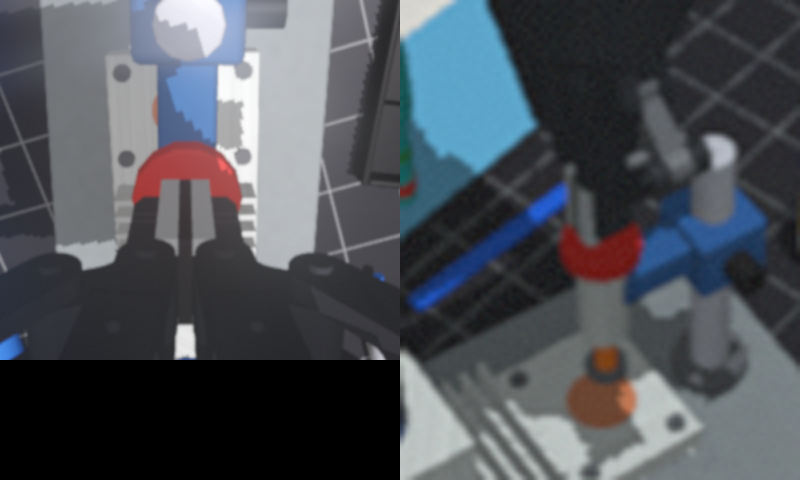

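Run:
```python
from h import *
p=np.array([.5469,-.0391,.1097])
for h in(0,.01,.02,.03):
    print(h,[proj(*load(n)[1:],p+[0,0,h]).round(1).tolist() for n in("wrist3","scene3")])
f,K,V=load("wrist3");f1,K1,V1=load("wrist1")
# button axis at height z: expected pixel in both wrist views
for z in(.1,.11,.12,.13,.14,.15):print(z,proj(K,V,(.5465,-.039,z)).round(1),proj(K1,V1,(.5465,-.039,z)).round(1))
g=f[150:420,180:480]
r=g[:,:,2].astype(int)-g[:,:,1]; ys,xs=np.where(r>60);print("red rows",ys.min()+150,ys.max()+150,xs.min()+180,xs.max()+180)
c=cv2.resize(f[240:340,250:390],None,fx=5,fy=5,interpolation=2);cv2.imwrite("pics/v4.png",cv2.convertScaleAbs(c,alpha=1.8,beta=20))
```

```text
0 [[320.1, 271.3], [284.9, 260.9]]
0.01 [[320.2, 279.2], [284.8, 257.1]]
0.02 [[320.3, 287.9], [284.6, 253.3]]
0.03 [[320.4, 297.6], [284.4, 249.4]]
0.1 [319.3 264.5] [322.5 211.5]
0.11 [319.3 271.6] [322.6 214.2]
0.12 [319.3 279.5] [322.8 217.1]
0.13 [319.4 288.2] [322.9 220.2]
0.14 [319.4 297.9] [323.  223.4]
0.15 [319.4 308.9] [323.2 226.9]
red rows 257 306 279 360
```

View pics/v4.png

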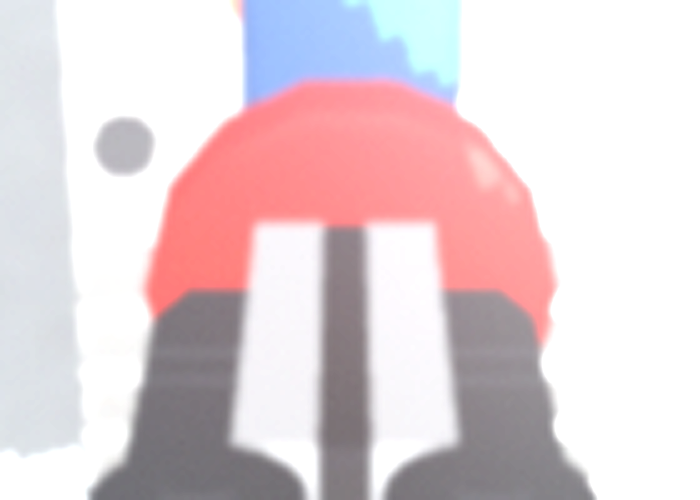

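Both views put the shut fingertips about 25–30 mm above the reported TCP: the wrist tip is at v=284 where the TCP projects to 271, and the scene tip is at v≈251 where it projects to 261. That makes the button top ≈0.139 believable and contact imminent, so I'll continue by feel.

```bash
for i in 1; do python3 -m creep '{"slide":[[0,0,0.01],[0,0,0.01]],"twist":[0,0]}'; python3 -m creep '{"slide":[[0,0,0.01],[0,0,0.01]],"twist":[0,0]}' ; python3 -m creep '{"slide":[[0,0,0.01],[0,0,0.01]],"twist":[0,0]}'; python3 -m creep '{"slide":[[0,0,0.01],[0,0,0.01]],"twist":[0,0]}'; done | grep -E 'pos|force'
```

```text
position: [0.5468, -0.0391, 0.1077]
force: [0.7, 0.4, -0.2]
position: [0.5468, -0.0391, 0.1057]
force: [0.0, 0.1, 0.2]
position: [0.5469, -0.039, 0.1037]
force: [-0.4, -0.4, 0.0]
position: [0.547, -0.0391, 0.102]
force: [-0.1, -0.8, 2.0]
```

```bash
for i in 1; do python3 -m creep '{"slide":[[0,0,0.01],[0,0,0.01]],"twist":[0,0]}'; python3 -m creep '{"slide":[[0,0,0.01],[0,0,0.01]],"twist":[0,0]}' ; python3 -m creep '{"slide":[[0,0,0.01],[0,0,0.01]],"twist":[0,0]}'; done | grep -E 'pos|force'
python3 - <<'E'
from h import *
from station import arm
for n in("wrist","scene"):
    d=arm.read_camera(n);np.savez(f"pics/{n}4.npz",**d)
    f=d["frame"];print(n,blobs(f,(0,150,50),(6,255,255),(180,150,480,420),60),blobs(f,(5,180,60),(16,255,255),(270,265,300,290),3) if n=="scene" else "")
f=load("scene3")[0];print(blobs(f,(5,180,60),(16,255,255),(270,265,300,290),3))
E
```

```text
position: [0.5469, -0.0391, 0.1001]
force: [-0.6, 0.2, 3.8]
position: [0.547, -0.0391, 0.0981]
force: [-0.3, -0.9, 3.3]
position: [0.547, -0.0391, 0.096]
force: [-1.2, 0.2, 3.9]
wrist [(515, [295.9, 284.5], [279, 272, 40, 35])] 
scene [(148, [284.8, 256.9], [275, 249, 20, 14])] [(14, [286.5, 282.3], [285, 281, 4, 4])]
[(18, [286.0, 279.3], [284, 278, 5, 4])]
```

The carriage is moving: the button and stem are about 3 px lower in the scene view, with ~4 N on the tool. I'll continue in small steps and watch for the force rise when the foot lands.

```bash
for i in 1; do python3 -m creep '{"slide":[[0,0,0.015],[0,0,0.03],[0,0,0.03]],"twist":[0,0,0]}'; python3 -m creep '{"slide":[[0,0,0.015],[0,0,0.02],[0,0,0.02]],"twist":[0,0,0]}' ; python3 -m creep '{"slide":[[0,0,0.01],[0,0,0.01]],"twist":[0,0]}'; done | grep -E 'pos|force'
python3 - <<'E'
from h import *
from station import arm
for n in("scene",):
    d=arm.read_camera(n);np.savez(f"pics/{n}5.npz",**d)
    f=d["frame"];print(n,blobs(f,(0,150,50),(6,255,255),(180,150,480,420),60),blobs(f,(5,180,60),(16,255,255),(270,265,300,300),3) if n=="scene" else "")
a=[cv2.resize(load(n)[0][240:300,262:312],(400,480),interpolation=2) for n in("scene0","scene5")]
cv2.imwrite("pics/v5.png",np.hstack(a))
E
```

```text
position: [0.5469, -0.0391, 0.0898]
force: [-0.2, 0.8, 2.3]
position: [0.547, -0.0391, 0.0859]
force: [-0.4, 0.8, 3.6]
position: [0.547, -0.0391, 0.0839]
force: [-0.7, -0.6, 3.9]
scene [(137, [284.8, 261.4], [275, 255, 20, 12])] [(14, [286.5, 286.3], [285, 285, 4, 4])]
```

View pics/v5.png

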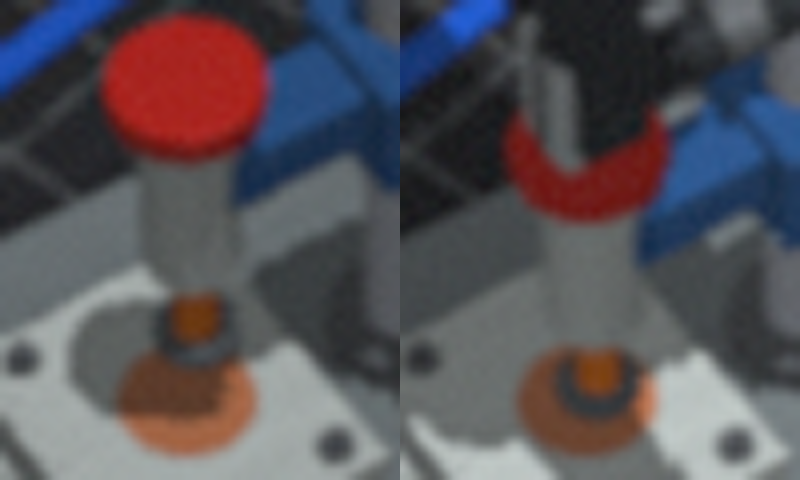

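Between the two views the button disc moved down by about 7.6 px (~19.5 mm) and the foot followed by 6.4 px (~19 mm). The foot is over the copper spot and the stem is still fully out, so it is about to land. I'll track the button rim and foot by template while stepping.

```bash
cat > tr.py <<'E'
from h import *
from station import arm
import sys
up=lambda i:cv2.resize(cv2.cvtColor(i,cv2.COLOR_BGR2GRAY) if 0 else i,None,fx=8,fy=8,interpolation=2)
def track(f,tag="scene5"):
    ref=load(tag)[0];o=[]
    for (x0,y0,x1,y1) in((274,262,296,270),(280,284,294,293)):
        t=up(ref[y0:y1,x0:x1]);s=up(f[y0-4:y1+12,x0-2:x1+2])
        r=cv2.matchTemplate(s,t,cv2.TM_CCOEFF_NORMED);_,m,_,l=cv2.minMaxLoc(r)
        o.append((l[1]/8-4,round(m,2)))
    return o
d=arm.read_camera("scene");np.savez(f"pics/{sys.argv[1]}.npz",**d);f=d["frame"]
print("button,foot shift px",track(f),"orange",blobs(f,(5,180,60),(16,255,255),(278,278,296,294),3),"force",arm.state()["force"].round(1) if hasattr(arm.state()["force"],"round") else arm.state()["force"])
E
for i in a b c d; do python3 -m creep '{"slide":[[0,0,0.01],[0,0,0.015],[0,0,0.015]],"twist":[0,0,0]}' | grep -E pos ; python3 tr.py t$i; done
```

```text
position: [0.5469, -0.0391, 0.0809]
button,foot shift px [(1.125, 0.99), (0.75, 0.97)] orange [(14, [286.5, 287.3], [285, 286, 4, 4])] force [-0.4 -0.2  4.2]
position: [0.547, -0.039, 0.078]
button,foot shift px [(2.25, 0.98), (1.25, 0.95)] orange [(11, [286.4, 287.9], [285, 287, 4, 3])] force [-1.7 -0.3  5.3]
position: [0.547, -0.0391, 0.0751]
button,foot shift px [(3.25, 0.98), (1.625, 0.9)] orange [(7, [286.3, 288.4], [285, 288, 4, 2])] force [-2.  -0.4  7.2]
position: [0.547, -0.0391, 0.0721]
button,foot shift px [(4.375, 0.97), (1.75, 0.84)] orange [(3, [286.0, 289.0], [285, 289, 3, 1])] force [-1.5 -0.   6.3]
```

The foot landed at a TCP height of about 0.0805. The orange stem has since shrunk from 4 rows to 1, and the force rose from ~3.9 to ~7 N, so it is pushed in about 8 mm. I'll add 1.5 mm, then lift off.

```bash
python3 -m creep '{"slide":[[0,0,0.008],[0,0,0.008],[0,0,0.008],[0,0,0.008]],"twist":[0,0,0,0]}' | grep -E 'pos|force'; python3 tr.py te
python3 -m creep '{"slide":[[0,0,-0.02],[0,0,-0.1],[0,0,-0.3],[0,0,-0.55],[0,0,-0.7],[0,0,-0.7]],"twist":[0,0,0,0,0,0]}'; python3 tr.py tf
```

```text
position: [0.547, -0.0391, 0.0705]
force: [-1.7, 0.5, 7.0]
button,foot shift px [(4.875, 0.97), (1.75, 0.78)] orange [] force [-1.2  0.6  6.7]
clock: 10.4
position: [0.5485, -0.0393, 0.2144]
eef_rot: [3.134, -0.001, 1.275]
force: [0.1, 0.0, 0.5]
gripper_width: -0.0003
button,foot shift px [(5.125, 0.95), (1.625, 0.76)] orange [] force [-0.5 -0.  -1.3]
```

The gauge stayed as set, with the foot pushed in about 10 mm by estimate. Now I'll go over the plug, open the gripper and refine with the wrist camera.

```bash
python3 -m creep '{"slide":[[-0.15,0,0],[-0.3,0,0],[-0.45,0,0],[-0.53,0,0],[-0.53,0,0],[-0.53,0,0],[-0.53,0,0],[-0.53,0,0]],"twist":[0,0,0,0,0,0,0,0]}' -0.4 40
python3 - <<'E'
from h import *
from station import arm
s=arm.state();p=np.array(s["position"]);print(p.round(4),np.round(s["eef_rot"],4))
for n in("wrist","scene"):
    d=arm.read_camera(n);np.savez(f"pics/{n}7.npz",**d);K,V=d["K"],d["view"]
    print(n,[b for b in blobs(d["frame"],(105,130,40),(125,255,255),(0,0,640,480) if n=="wrist" else (205,260,245,310),50)])
    for z in(.094,.118,.139):print(z,proj(K,V,(.516,-.141,z)).round(1))
o=load("wrist7")[0][180:480,120:520];cv2.imwrite("pics/v6.png",cv2.convertScaleAbs(cv2.resize(o,(800,600)),alpha=1.3))
E
```

```text
clock: 11.25
position: [0.5161, -0.1397, 0.21]
eef_rot: [-3.141, -0.0, 1.276]
force: [0.6, -0.1, 0.0]
gripper_width: 0.0599
[ 0.5161 -0.1397  0.21  ] [-3.1412e+00 -2.0000e-04  1.2755e+00]
wrist [(1595, [177.6, 60.2], [154, 0, 48, 127]), (253, [320.3, 2.0], [295, 0, 51, 6]), (465, [320.3, 16.7], [307, 8, 27, 21]), (127, [438.7, 209.0], [435, 200, 8, 20]), (491, [318.3, 238.9], [305, 225, 31, 25]), (1727, [206.9, 264.0], [189, 229, 37, 76])]
0.094 [320.1 218.2]
0.118 [320.2 226.1]
0.139 [320.3 234.2]
scene [(341, [227.0, 286.9], [218, 274, 17, 28])]
0.094 [229.2 295.5]
0.118 [227.5 286.7]
0.139 [226.  278.8]
```

View pics/v6.png

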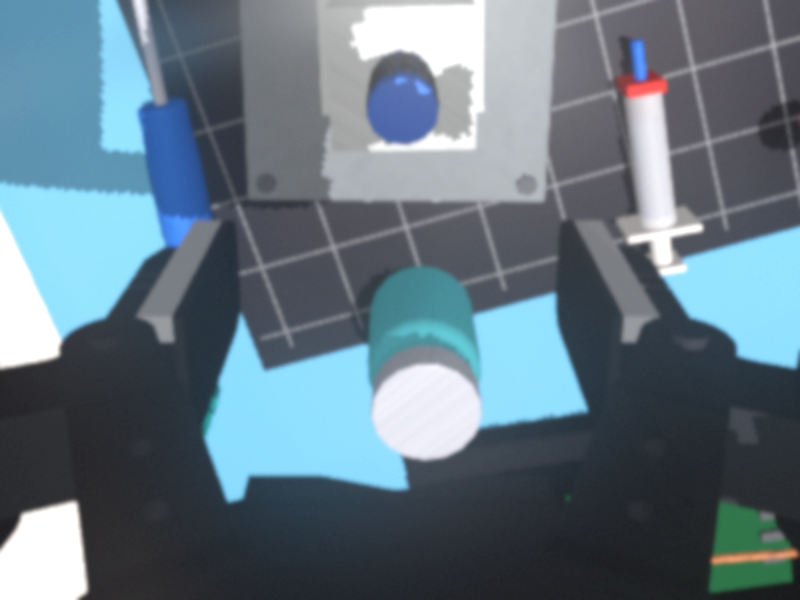

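The plug's top disc is at wrist (321,234) where the prediction was (320,234), so plug ≈ (0.516,-0.141). The open fingers straddle that line. I'll descend in stages.

```bash
python3 -m creep '{"slide":[[-0.006,0.002,0.15],[-0.006,0.002,0.35],[-0.006,0.002,0.5],[-0.006,0.002,0.55],[-0.006,0.002,0.55]],"twist":[0,0,0,0,0]}' -0.1
python3 -m creep '{"slide":[[0,0,0.05],[0,0,0.1],[0,0,0.13],[0,0,0.15],[0,0,0.15]],"twist":[0,0,0,0,0]}'
python3 - <<'E'
from h import *
from station import arm
d=arm.read_camera("wrist");np.savez("pics/wrist8.npz",**d);f=d["frame"]
print(blobs(f,(105,130,30),(125,255,255),(220,200,420,400),30))
d=arm.read_camera("scene");np.savez("pics/scene8.npz",**d);g=d["frame"]
a=cv2.resize(f[230:380,230:410],(400,333));b=cv2.resize(g[220:320,180:280],(400,400),interpolation=2)
cv2.imwrite("pics/v7.png",np.hstack([cv2.copyMakeBorder(cv2.convertScaleAbs(a,alpha=1.5),0,67,0,0,0),cv2.convertScaleAbs(b,alpha=1.4)]))
E
```

```text
clock: 11.85
position: [0.5158, -0.1414, 0.0996]
eef_rot: [-3.14, -0.0, 1.275]
force: [-0.6, -0.9, 0.6]
gripper_width: 0.0471
clock: 12.35
position: [0.5159, -0.1417, 0.0699]
eef_rot: [-3.141, -0.0, 1.274]
force: [-0.6, 0.4, -0.1]
gripper_width: 0.0469
[(4383, [321.7, 343.8], [286, 306, 72, 76])]
```

View pics/v7.png

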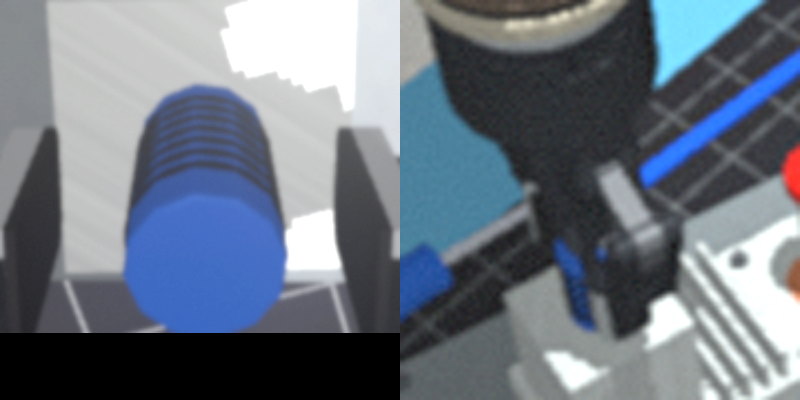

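The pads straddle the blue handle, clear of the tower. The handle centre is at wrist x≈322 against a pad mid-line of ≈319, about 1 mm off in tool +y. I'll correct that, then close in stages while watching the side force.

```bash
python3 -m creep '{"slide":[[0,0.004,0],[0,0.004,0],[0,0.004,0],[0,0.004,0]],"twist":[0,0,0,0]}' 0.36 20
python3 -m creep '{"slide":[[0,0,0],[0,0,0]],"twist":[0,0]}' 0.4 | grep -E 'force|wid'
python3 - <<'E'
from h import *
from station import arm
d=arm.read_camera("wrist");np.savez("pics/wrist9.npz",**d);f=d["frame"]
for v in(295,305,315,325,335):
    r=f[v,260:380].astype(int);b=np.where((r[:,0]>70)&(r[:,0]-r[:,2]>40))[0]+260
    print(v,b.min() if len(b) else None,b.max() if len(b) else None,f[v,270:376:6].astype(int).sum(1).tolist())
E
python3 -m creep '{"slide":[[0,0,0],[0,0,0]],"twist":[0,0]}' 0.42 | grep -E 'force|wid'
python3 -m creep '{"slide":[[0,0,0],[0,0,0]],"twist":[0,0]}' 0.435 | grep -E 'force|wid'
```

```text
clock: 12.85
position: [0.5168, -0.142, 0.0704]
eef_rot: [3.141, -0.0, 1.274]
force: [-0.2, -0.2, -0.5]
gripper_width: 0.0274
force: [0.2, 0.5, 0.9]
gripper_width: 0.0258
295 299 327 [298, 281, 128, 367, 133, 182, 149, 205, 195, 196, 194, 171, 173, 220, 169, 253, 316, 316]
305 299 320 [297, 142, 115, 233, 137, 186, 135, 174, 190, 171, 153, 180, 152, 153, 150, 158, 310, 311]
315 294 344 [294, 116, 115, 120, 177, 206, 206, 208, 213, 212, 211, 209, 210, 147, 134, 141, 292, 305]
325 286 351 [203, 107, 105, 190, 212, 247, 244, 248, 248, 247, 249, 252, 238, 206, 125, 128, 161, 299]
335 284 354 [180, 99, 105, 232, 241, 241, 242, 243, 243, 242, 246, 244, 248, 243, 183, 116, 149, 344]
force: [0.2, 0.2, 0.6]
gripper_width: 0.0247
force: [0.6, -0.7, -0.4]
gripper_width: 0.0242
```

```bash
python3 -m creep '{"slide":[[0,0,0],[0,0,0],[0,0,0]],"twist":[0,0,0]}' 0.5 20
python3 -m creep '{"slide":[[0,0,0],[0,0,0],[0,0,0]],"twist":[0,0,0]}' 0.7 30
python3 -m creep '{"slide":[[0,0,-0.005],[0,0,-0.01],[0,0,-0.015],[0,0,-0.02],[0,0,-0.02]],"twist":[0,0,0,0,0]}'
```

```text
clock: 13.8
position: [0.5169, -0.142, 0.0704]
eef_rot: [3.141, -0.0, 1.274]
force: [0.7, -0.0, 1.4]
gripper_width: 0.0233
clock: 14.1
position: [0.5169, -0.142, 0.0704]
eef_rot: [3.141, -0.0, 1.274]
force: [1.2, 0.3, 2.9]
gripper_width: 0.0231
clock: 14.6
position: [0.5166, -0.1419, 0.0743]
eef_rot: [-3.141, -0.0, 1.274]
force: [0.2, 0.8, -2.5]
gripper_width: 0.023
```

The plug's weight (−2.5 N) is now on the tool and side forces are below 1 N. I'll keep drawing it up gently.

```bash
python3 -m creep '{"slide":[[0,0,-0.01],[0,0,-0.02],[0,0,-0.03],[0,0,-0.04],[0,0,-0.05],[0,0,-0.06],[0,0,-0.07],[0,0,-0.08],[0,0,-0.08]],"twist":[0,0,0,0,0,0,0,0,0]}'|grep -E 'pos|force|wid'
python3 -m creep '{"slide":[[0,0,-0.01],[0,0,-0.02],[0,0,-0.03],[0,0,-0.04],[0,0,-0.05],[0,0,-0.06],[0,0,-0.06]],"twist":[0,0,0,0,0,0,0]}'|grep -E 'pos|force|wid'
python3 -m creep '{"slide":[[0,0,-0.01],[0,0,-0.02],[0,0,-0.03],[0,0,-0.03],[0,0,-0.03]],"twist":[0,0,0,0,0]}'|grep -E 'pos|force|wid'
cat > ck.py <<'E'
from h import *
from station import arm
s=arm.state();print(s["clock"],np.round(s["position"],4),np.round(s["force"],1),np.round(s["wrist_torque"],2))
for n,box in(("wrist",(260,180,390,340)),("scene",(200,240,260,320))):
    d=arm.read_camera(n);np.savez(f"pics/{n}10.npz",**d);f=d["frame"];K,V=d["K"],d["view"]
    print(n,"green",blobs(f,(40,80,25),(85,255,255),box,4),"red",blobs(f,(0,120,50),(8,255,255),box,4))
    for z in(.094,.099,.107,.110):print(z,proj(K,V,(.5165,-.1415,z)).round(1).tolist(),end=" ")
    print()
    cv2.imwrite(f"pics/{n}10.png",f)
E
python3 ck.py
```

```text
position: [0.5169, -0.142, 0.0906]
force: [0.4, -0.2, -2.4]
gripper_width: 0.0233
position: [0.5169, -0.142, 0.1026]
force: [-0.1, 0.1, -2.0]
gripper_width: 0.0234
position: [0.5168, -0.1419, 0.1083]
force: [-0.7, 0.6, -1.6]
gripper_width: 0.0228
16.7 [ 0.5168 -0.1419  0.1083] [-0.7  0.6 -1.6] [ 0.02  0.02 -0.05]
wrist green [(60, [316.5, 256.5], [305, 254, 26, 9])] red []
0.094 [319.3, 260.7] 0.099 [319.3, 264.0] 0.107 [319.3, 269.6] 0.11 [319.3, 271.8] 
scene green [(20, [229.1, 295.9], [225, 294, 9, 4])] red [(15, [204.3, 248.2], [203, 246, 4, 5])]
0.094 [229.2, 295.8] 0.099 [228.8, 294.0] 0.107 [228.3, 291.2] 0.11 [228.1, 290.1]
```

Run:
```python
from h import *
for n in("wrist9","wrist10"):
    f=load(n)[0];b=blobs(f,(105,130,30),(125,255,255),(270,280,375,400),100);print(n,b)
f,K,V=load("scene10")
for v in range(282,306):print(v,f[v,226:233:2].tolist())
f=load("wrist10")[0]
for v in range(246,276,2):print(v,f[v,312:326:6].tolist())
a=cv2.resize(load("scene10")[0][255:315,200:260],(400,400),interpolation=2);b=cv2.resize(load("wrist10")[0][220:380,240:400],(400,400),interpolation=2)
cv2.imwrite("pics/v8.png",np.hstack([a,b]))
```

```text
wrist9 [(4492, [319.1, 343.1], [282, 305, 75, 77])]
wrist10 [(4521, [318.3, 342.7], [282, 305, 74, 76])]
282 [[76, 74, 72], [34, 32, 29], [34, 31, 28], [33, 32, 31]]
283 [[76, 75, 71], [35, 33, 32], [28, 30, 30], [35, 31, 28]]
284 [[80, 81, 77], [36, 37, 37], [37, 30, 29], [56, 45, 40]]
285 [[90, 88, 87], [52, 52, 49], [53, 33, 24], [81, 65, 57]]
286 [[97, 91, 88], [76, 63, 57], [82, 48, 32], [93, 82, 74]]
287 [[103, 80, 69], [95, 59, 46], [97, 67, 55], [96, 90, 86]]
288 [[102, 71, 56], [103, 74, 62], [100, 87, 82], [95, 91, 87]]
289 [[103, 88, 83], [102, 93, 86], [100, 95, 91], [90, 88, 85]]
290 [[103, 99, 95], [104, 99, 96], [99, 95, 93], [90, 87, 84]]
291 [[100, 96, 93], [103, 98, 95], [99, 95, 92], [91, 88, 84]]
292 [[101, 95, 93], [102, 97, 94], [101, 95, 94], [83, 82, 73]]
293 [[102, 95, 94], [103, 98, 95], [103, 95, 93], [71, 81, 63]]
294 [[95, 96, 87], [100, 95, 93], [88, 91, 80], [52, 75, 41]]
295 [[70, 87, 61], [76, 88, 66], [61, 83, 52], [46, 75, 33]]
296 [[48, 79, 34], [51, 82, 37], [45, 79, 31], [58, 77, 50]]
297 [[58, 81, 49], [50, 80, 38], [53, 80, 42], [79, 84, 70]]
2
[... 618 characters left out ...]
7], [109, 104, 105], [110, 106, 107]]
250 [[108, 103, 104], [107, 103, 103], [109, 105, 105]]
252 [[103, 101, 99], [88, 97, 83], [100, 101, 95]]
254 [[78, 92, 72], [69, 91, 61], [74, 93, 67]]
256 [[66, 89, 58], [70, 92, 62], [69, 91, 61]]
258 [[72, 93, 65], [95, 102, 88], [83, 97, 77]]
260 [[98, 101, 93], [107, 103, 103], [105, 103, 101]]
262 [[106, 101, 101], [107, 102, 102], [108, 103, 103]]
264 [[106, 101, 101], [106, 102, 102], [107, 102, 102]]
266 [[106, 100, 100], [106, 98, 99], [107, 101, 101]]
268 [[107, 85, 79], [108, 78, 69], [107, 88, 82]]
270 [[107, 68, 54], [106, 68, 54], [107, 70, 56]]
272 [[93, 62, 51], [79, 58, 51], [92, 63, 53]]
274 [[66, 53, 48], [73, 55, 50], [64, 54, 50]]
```

In the scene column profile the handle underside is at row 288.5, green at 294.5–297.7, then about 3 rows of bare steel to the tower, with no red. That puts the draw at ≈38 mm. The handle has not slipped in the fingers, because the wrist blob matches the one from before the lift. I'll do a last gauge and block check, then hand in.

```bash
python3 -m creep '{"slide":[[0,0,0],[0,0,0],[0,0,0]],"twist":[0,0,0]}'; python3 tr.py tg
python3 - <<'E'
from h import *
from station import arm
g=lambda n:cv2.cvtColor(load(n)[0],cv2.COLOR_BGR2GRAY)
t=g("scene0")[283:345,255:312]
t=g("tf")[255:300,262:310];r=cv2.matchTemplate(g("tg")[250:305,257:315],t,cv2.TM_CCOEFF_NORMED);print("gauge+pad vs after set (5,5 = still):",cv2.minMaxLoc(r)[1:4:2])
arm.finish_job();s=arm.state();print(s["clock"],s["position"],s["force"],s["gripper_width"])
E
```

```text
clock: 17.1
position: [0.5168, -0.1419, 0.1082]
eef_rot: [-3.142, -0.0, 1.274]
force: [0.8, -0.3, -2.0]
gripper_width: 0.0231
button,foot shift px [(4.75, 0.76), (1.125, 0.73)] orange [] force [ 0.3 -0.1 -1.7]
gauge+pad vs after set (5,5 = still): (0.8501973152160645, (5, 5))
the job is handed in; nothing more can be done
the job is handed in; nothing more can be done
```

The job is handed in: the height gauge is set on the copper spot, and the gripper is holding the blue plug still, drawn out about 38 mm.

- **Gauge:** I pressed the red button down with the shut fingers. The foot landed and was pushed in about 10 mm of its 20 mm. That is an estimate from image tracking, the orange stem disappearing and the push rising from about 4 to 7 N. I had no direct reading.
- **Plug:** I gripped the handle with 30 N and drew it straight up. The arm rose 37.9 mm, and the last measured images agree. The green band is in full view with about 8 mm of bare steel below it, no red shows, and the handle did not slip in the fingers. Side force stayed around 1 N or less, so nothing pointed to binding.
- **Last checks:** In the last image, the area around the button, foot and copper spot had not moved since the gauge was set. The match score was only 0.85, probably because the lighting and shadows had changed. I did not separately measure the block's position or the bystander objects at the end.
- **Disagreement:** The fingertips touched the button with the reported tool point about 33 mm lower than the button top seen by the cameras. I went by the cameras and contact force instead.
- **Not seen:** The viewer refused a 13th picture, so I judged the final plug state from pixel values rather than by eye.

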